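# Pack the impact sockets into their carrier

## Robot

A 6-joint arm with a two-finger parallel gripper is mounted at the origin on the work surface. World frame = base frame: x ahead of the robot, y to its left, z up, the work surface at z = 0. Lengths are in mm, angles in rad, forces in N, time in s.
With the tool pointing down it reaches from about 350 to 775 mm from the base axis. Payload 7.3 kg.
Tool frame: the origin (TCP) lies on the centre line of the jaws, within the pads' length; the fingertips stand 17 mm ahead of it and the grasp point (between the pads) lies 2 mm behind it; z points along the fingers, y is the line along which they close (so a half turn about z gives the same grasp; the last joint's range is limited). The gripper opens to 92 mm and grips with 3 to 60 N. Pads are 19 mm wide; open, the fingers measure 130 mm over their backs; the gripper's body (75 mm by 190 mm) begins 47 mm behind the grasp point.
Start: joints at [-1.332, 0.342, 1.524, -0, 1.275, -0.146], TCP at [197.094, -486.618, 243.741] pointing down, gripper open.
Joint ranges: [-2.53, 2.53], [-0.77, 2.02], [0.04, 2.7], [-1, 4.14], [0.28, 2.66], [-3.11, 3.11]. Speed limits (rad/s): [2.57, 2.57, 3.14, 3.14, 3.14, 3.14].

## Interface

Orientations are given as a rotation vector (axis times angle).
In Python, from bench import robot gives the robot as it stands.
- The arm moves only by the tool carry_out, never from a script. Its argument "deltas" is text: rows parted by semicolons, each of 6 numbers parted by spaces: the shift along the tool's x, y, z in m, then the turn, a rotation vector about the tool's x, y, z in rad. A call has 1 to 10 rows; each row shifts and turns the commanded pose from where the row before left it, along the tool's axes as they then stand; what a row does not reach is not made up. A row lasts 1/10 s, in which the tool goes at most 50 mm and 8.59 degrees, less where a joint would pass 70% of its speed; a pose out of reach is approached as far as the arm can. A call with a gripper value outside its range is refused whole. "hand" is the closure, from -1 (fully open) to 1 (shut), set as the call begins (left out, the last holds). The fingers move at their own pace and stop on an object; "grip_force" is the grip in N (left out, the last holds). Time passes only in rows, so rows that do not move let the fingers close. It gives the time, the measured TCP pose, the force, the opening and the grip force at its end, in the units of the state.
- robot.read_state(): the state, without advancing time (a new reading comes with each control period).
- robot.read_camera(name): name is "side" or "top"; returns a dict with "pixels" (384x512x3 uint8, red, green, blue), "fx", "fy", "cx", "cy" (pixels), "xyz" and "orientation" of the camera in the world. Camera axes: x right, y up, looking along -z (the intrinsics and any distortion apply to the point x, -y, -z); pixel columns grow to the right and rows downward; lengths in mm; the calibration is good to about 2 mm. A picture is of the moment at which its call begins. There is no depth.
- robot.hand_in(): hands the job in; it is judged then, once.
The state is a dict: "t": time; "joints": joint angles; "qd": joint speeds; "tau": joint torques, N m; "ee_pos": TCP position; "ee_rot": TCP orientation; "ft_force": force on the tool from outside, world axes, zero at the start; "torque": the same for the moment, N m; "width": opening from 0.0 (shut) to 1.0 (fully open); "finger_force": force on a finger pad.
Only numpy, scipy, OpenCV 4.12 (cv2) and the standard library are available. Lean on these libraries where they do the work, as an engineer would, in place of code of your own. Each camera call takes 0.05 s, during which the arm holds its last target. There are 200 camera calls.

## Task

The job with the air wrench is done: put the four black impact sockets back into the carrier, each in the cup of its own sleeve colour, standing upright on the cup's floor with the nut opening up as they stand now. The two chrome hand sockets carry the same size colours but do not belong to the air wrench: leave them standing where they are.

Things in the scene. Friction and masses are not known exactly. Their poses are not given: they have to be found in the camera images.
- socket_blue: black steel impact socket with blue sleeve, upright, loose, hexagonal opening on top, 80 mm tall; sleeve 32 mm in diameter, 28 to 76 mm above the foot; steel above and below 26 mm in diameter. 0.14 to 0.28 kg. Origin: centre of underside, z up along its axis. One of nine small things (all up to 85 mm tall) standing in shuffled places on the bench, 30 mm or more free between neighbours
- socket_yellow: black steel impact socket with yellow sleeve, upright, loose, hexagonal opening on top, 80 mm tall; sleeve 35 mm in diameter, 28 to 76 mm above the foot; steel above and below 29 mm in diameter. 0.17 to 0.34 kg. Origin: centre of underside, z up along its axis. One of nine small things (all up to 85 mm tall) standing in shuffled places on the bench, 30 mm or more free between neighbours
- socket_red: black steel impact socket with red sleeve, upright, loose, hexagonal opening on top, 80 mm tall; sleeve 38 mm in diameter, 28 to 76 mm above the foot; steel above and below 32 mm in diameter. 0.20 to 0.39 kg. Origin: centre of underside, z up along its axis. One of nine small things (all up to 85 mm tall) standing in shuffled places on the bench, 30 mm or more free between neighbours
- socket_green: black steel impact socket with green sleeve, upright, loose, hexagonal opening on top, 80 mm tall; sleeve 42 mm in diameter, 28 to 76 mm above the foot; steel above and below 36 mm in diameter. 0.24 to 0.48 kg. Origin: centre of underside, z up along its axis. One of nine small things (all up to 85 mm tall) standing in shuffled places on the bench, 30 mm or more free between neighbours
- cup_blue: blue square open cup: outside 70 mm square (lip 78 mm), 35 mm high, inside 62 mm, floor 3 mm thick. Fixed in a grey sheet-steel carrier (178 mm square, 30 mm high) with the other cups, two by two, 82 mm between centres; the cups' corners and the carrier's place (left or right of the sockets) vary. Origin: centre of underside, 3 mm above the bench; x, y along its sides, z up
- cup_yellow: yellow square open cup: outside 70 mm square (lip 78 mm), 35 mm high, inside 62 mm, floor 3 mm thick. Fixed in a grey sheet-steel carrier (178 mm square, 30 mm high) with the other cups, two by two, 82 mm between centres; the cups' corners and the carrier's place (left or right of the sockets) vary. Origin: centre of underside, 3 mm above the bench; x, y along its sides, z up
- cup_red: red square open cup: outside 70 mm square (lip 78 mm), 35 mm high, inside 62 mm, floor 3 mm thick. Fixed in a grey sheet-steel carrier (178 mm square, 30 mm high) with the other cups, two by two, 82 mm between centres; the cups' corners and the carrier's place (left or right of the sockets) vary. Origin: centre of underside, 3 mm above the bench; x, y along its sides, z up
- cup_green: green square open cup: outside 70 mm square (lip 78 mm), 35 mm high, inside 62 mm, floor 3 mm thick. Fixed in a grey sheet-steel carrier (178 mm square, 30 mm high) with the other cups, two by two, 82 mm between centres; the cups' corners and the carrier's place (left or right of the sockets) vary. Origin: centre of underside, 3 mm above the bench; x, y along its sides, z up
- chrome_red: shiny chrome hand socket (look-alike) with only a narrow red collar, 76 mm tall, 33 mm in diameter, collar 39 mm in diameter and 36 to 48 mm above the foot, foot 29 mm in diameter; stands upright loose on the bench among the impact sockets. Origin: centre of the underside; z up
- chrome_blue: shiny chrome hand socket (look-alike) with only a narrow blue collar, 76 mm tall, 33 mm in diameter, collar 39 mm in diameter and 36 to 48 mm above the foot, foot 29 mm in diameter; stands upright loose on the bench among the impact sockets. Origin: centre of the underside; z up
There are look-alikes about, which are no part of the job. Leave any orange or pink look-alike of the chrome_red alone.

How it is judged (in metres and radians):
At the end, for the whole second after the job is handed in: Each impact socket stands in the cup of its colour: centre within 27 mm of the cup's centre (anywhere inside), foot under 8 mm above the cup's underside, tilted under 0.12 rad, at rest. Both chrome sockets are upright within 0.12 rad and within 30 mm of where they started (horizontal distance between socket_blue and cup_blue below 0.027 m and z of socket_blue in the frame of cup_blue below 0.008 m and angle between each of socket_blue, socket_yellow, socket_red, socket_green, chrome_red, chrome_blue's own z axis and vertical below 0.12 rad and linear speed of each of socket_blue, socket_yellow, socket_red, socket_green below 0.02 m/s and horizontal distance between socket_yellow and cup_yellow below 0.027 m and z of socket_yellow in the frame of cup_yellow below 0.008 m and horizontal distance between socket_red and cup_red below 0.027 m and z of socket_red in the frame of cup_red below 0.008 m and horizontal distance between socket_green and cup_green below 0.027 m and z of socket_green in the frame of cup_green below 0.008 m and distance of each of chrome_red, chrome_blue from where it was at the start of the episode below 0.03 m); the robot touches nothing.
It fails at once if the chrome hand socket with the red collar is taken away, pushed more than 30 mm or knocked over (distance of chrome_red from where it was at the start of the episode above 0.03 m or angle between chrome_red's own z axis and vertical above 0.35 rad).
It fails at once if the chrome hand socket with the blue collar is taken away, pushed more than 30 mm or knocked over (distance of chrome_blue from where it was at the start of the episode above 0.03 m or angle between chrome_blue's own z axis and vertical above 0.35 rad).
It also fails if it takes over 96 s, if anything falls off the work surface, if the arm or the gripper's body presses on something with over 40 N, if the wrist force passes 120 N, or if a joint passes its speed limit or range.

## Working session

There is one attempt and no reset: what is moved stays moved. The work goes in short steps, Python scripts to look and compute and a tool call to move; the robot and the scene stay as the last step left them, time stands still between calls to the robot, and variables do not carry over. Pictures are saved under pics/ and viewed, at most 14 in all, crops included, and the job is handed in when it is done.

Besides the shell and the picture viewer there is one more tool, called after "Emit:" as name(argument=value, ...) on one line, values as JSON. carry_out: Moves the arm, as the interface text tells. Its arguments: {"type":"object","properties":{"deltas":{"type":"string"},"hand":{"type":"number"},"grip_force":{"type":"number"}},"required":["deltas"]}

```bash
mkdir -p pics
python3 - <<'E'
from bench import robot
import cv2,pickle
d={}
for n in("top","side"):
    c=robot.read_camera(n);d[n]=c
    cv2.imwrite(f"pics/{n}0.png",c["pixels"][:,:,::-1])
    print({k:v for k,v in c.items() if k!="pixels"})
pickle.dump(d,open("cam0.pkl","wb"))
print(robot.read_state())
E
```

```text
{'fx': 360.7858536392911, 'fy': 360.7858536392911, 'cx': 250.4853309385943, 'cy': 193.75896615652124, 'xyz': array([ 506.73186271,    3.48860316, 1074.18771043]), 'orientation': array([ 0.09561392, -0.08318497, -1.57771614])}
{'fx': 407.0196868973228, 'fy': 407.0196868973228, 'cx': 258.29436708619016, 'cy': 200.0212311689521, 'xyz': array([164.03062739, 615.46874264, 696.63056631]), 'orientation': array([ 0.35813431, -1.03716   , -2.33626534])}
{'t': 0.1, 'joints': array([-1.33197671e+00,  3.42658688e-01,  1.52490382e+00,  9.05325944e-06,
        1.27541321e+00, -1.46013069e-01]), 'qd': array([ 0.0005153 ,  0.00037139, -0.00322667, -0.00119229, -0.00063953,
        0.00177992]), 'tau': array([ 1.89518978e-03, -4.32002091e+01, -2.44695479e+01,  7.18635530e-02,
        5.25755086e-02, -4.40555232e-05]), 'ee_pos': array([ 197.02358993, -486.26573787,  243.11768861]), 'ee_rot': array([-3.08225894e+00, -6.00502187e-01,  8.71498722e-05]), 'ft_force': array([ 0.09826438,  0.30196697, -0.47133704]), 'torque': array([-0.03257141,  0.02716792,  0.03233579]), 'finger_force': 0.0, 'width': 1.0017388963084906}
```

View pics/top0.png

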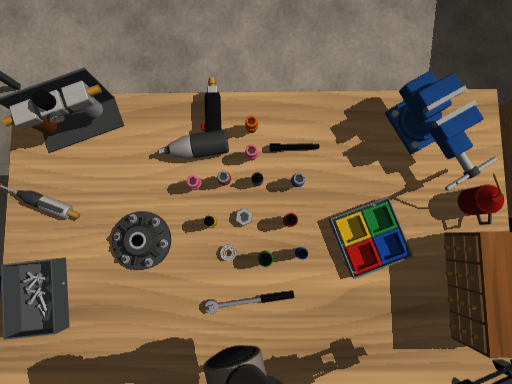

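View pics/side0.png

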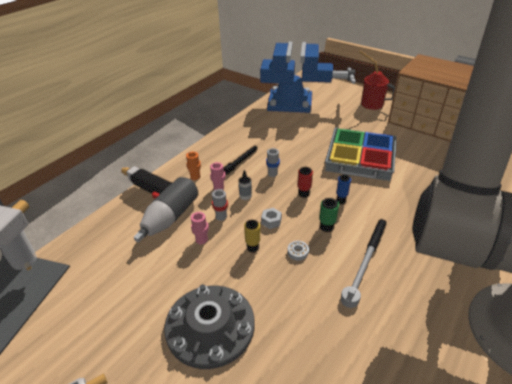

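The top view shows the impact sockets at yellow (209,221), red (290,219), green (265,258) and blue (301,253). The chrome look-alikes are at (224,178) and (298,180), with the carrier around (370,238). The side view agrees: yellow (252,235), red (305,181), green (328,214), blue (343,188).

```bash
cat > h.py <<'E'
import numpy as np,cv2,pickle
from scipy.spatial.transform import Rotation as R
from scipy.optimize import minimize
HUE={'blue':(100,130),'yellow':(20,33),'green':(45,90),'red':(172,8)}
DIA={'blue':32,'yellow':35,'red':38,'green':42}
CUP={}
def proj(c,P):
    q=R.from_rotvec(c['orientation']).inv().apply(np.atleast_2d(P)-c['xyz'])
    return np.c_[c['cx']+c['fx']*q[:,0]/-q[:,2], c['cy']-c['fy']*q[:,1]/-q[:,2]]
def unproj(c,uv,z):
    d=R.from_rotvec(c['orientation']).apply([(uv[0]-c['cx'])/c['fx'],-(uv[1]-c['cy'])/c['fy'],-1])
    return c['xyz']+d*(z-c['xyz'][2])/d[2]
def mask(c,col,smin=110,vmin=35):
    h=cv2.cvtColor(c['pixels'],cv2.COLOR_RGB2HSV);a,b=HUE[col]
    H=h[...,0];m=((H>=a)&(H<=b)) if a<b else ((H>=a)|(H<=b))
    return (m&(h[...,1]>=smin)&(h[...,2]>=vmin)).astype(np.uint8)
def blob(c,col,uv,r=18,**k):
    m=mask(c,col,**k);w=np.zeros_like(m);cv2.circle(w,tuple(map(int,uv)),r,1,-1);m&=w
    n,l,s,_=cv2.connectedComponentsWithStats(m);i=1+np.argmax(s[1:,4]);return l==i
def cyl(xy,d,z0,z1):
    t=np.linspace(0,2*np.pi,24,endpoint=False)
    return np.vstack([np.c_[xy[0]+d/2*np.cos(t),xy[1]+d/2*np.sin(t),np.full(24,z)] for z in(z0,z1)])
def fit(cams,d,z0,z1):
    # cams: list of (camera, mask); match bounding boxes of hulls
    bb=[]
    for c,m in cams:
        v,u=np.nonzero(m);bb+= [u.min(),u.max()+1,v.min(),v.max()+1]
    def f(p):
        o=[]
        for c,_ in cams:
            q=proj(c,cyl(p,d,z0,z1))+.5;o+=[q[:,0].min(),q[:,0].max(),q[:,1].min(),q[:,1].max()]
        return np.abs(np.array(o)-bb)
    v,u=np.nonzero(cams[0][1]);x0=unproj(cams[0][0],(u.mean(),v.mean()),(z0+z1)/2)[:2]
    r=minimize(lambda p:(np.minimum(f(p),4)**2).sum(),x0,method='Nelder-Mead',options=dict(initial_simplex=x0+np.array([[0,0],[15,0],[0,15]])))
    return r.x,f(r.x)
E
python3 - <<'E'
from h import *
d=pickle.load(open('cam0.pkl','rb'));T,S=d['top'],d['side']
np.set_printoptions(precision=1,suppress=True)
pt=dict(yellow=(209,221),red=(290,219),green=(265,258),blue=(301,253));ps=dict(yellow=(252,235),red=(305,181),green=(328,214),blue=(343,188))
for k in pt:
    a=blob(T,k,pt[k],14);b=blob(S,k,ps[k],20)
    print(k,a.sum(),b.sum(),*fit([(T,a),(S,b)],DIA[k],28,76), fit([(S,b)],DIA[k],28,76)[0],fit([(T,a)],DIA[k],28,76)[0])
for n,uv in dict(chred=(224,178),chblue=(298,180),pen=(257,179),nut=(243,216),nut2=(226,253),pink=(194,182),bar=(295,294)).items(): print(n,unproj(T,uv,60 if n[0] in'cp' else 20)[:2])
for k,uv in dict(yellow=(351,228),green=(379,216),red=(363,257),blue=(390,245)).items():
    m=blob(T,k,uv,26,vmin=60);r=cv2.minAreaRect(np.argwhere(m)[:,::-1].astype(np.float32)+.5)
    print(k,m.sum(),r,unproj(T,np.array(r[0])-.5,38)[:2],[unproj(T,q-.5,38)[:2].round() for q in cv2.boxPoints(r)])
big=cv2.resize(T['pixels'][150:290,180:420,::-1],None,fx=3.3,fy=3.3,interpolation=cv2.INTER_CUBIC);cv2.imwrite('pics/c0.png',big)
E
```

```text
yellow 73 282 [543.8 131.2] [1.7 1.2 1.  1.  0.2 0.2 3.3 0.5] [540.5 135.7] [546.6 127.2]
red 77 242 [546.4 -96.1] [1.2 1.1 0.8 1.  0.7 0.6 3.3 1. ] [542.1 -89. ] [548.8 -99.5]
green 39 241 [440.6 -25.3] [5.  0.5 0.2 0.6 1.9 1.6 7.7 1.1] [427.9  -2.5] [441.7 -32.9]
blue 46 170 [ 453.3 -125.5] [1.3 0.7 0.2 1.7 1.5 1.  3.6 0.3] [ 449.6 -119.4] [ 456.  -128.3]
chred [668.4  86. ]
chblue [ 660.6 -124.2]
pen [664.6  -7.8]
nut [562.   33.7]
nut2 [455.6  83.5]
pink [657.7 171.4]
bar [ 338.7 -113. ]
yellow 749 ((353.2938232421875, 228.96395874023438), (28.718326568603516, 28.143959045410156), 68.96248626708984) [ 522.8 -279.8] [array([ 547., -229.]), array([ 575., -305.]), array([ 499., -331.]), array([ 471., -255.])]
green 468 ((380.0172424316406, 218.7930908203125), (28.782777786254883, 27.482912063598633), 68.19859313964844) [ 551.1 -357.2] [array([ 575., -307.]), array([ 604., -381.]), array([ 527., -408.]), array([ 499., -334.])]
red 742 ((364.1896667480469, 256.2241516113281), (29.339862823486328, 28.225690841674805), 68.19859313964844) [ 445.8 -307.5] [array([ 470., -256.]), array([ 499., -331.]), array([ 422., -359.]), array([ 394., -284.])]
blue 477 ((391.0411071777344, 246.10958862304688), (28.909164428710938, 28.20691680908203), 69.44395446777344) [ 473.5 -384.6] [array([ 498., -334.]), array([ 525., -410.]), array([ 449., -435.]), array([ 422., -359.])]
```

View pics/c0.png

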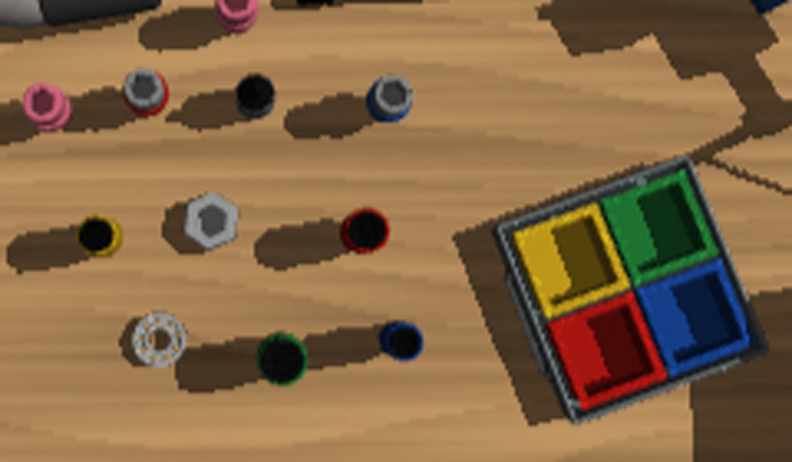

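The crop confirms which sockets are which and where the cups are. I'll refine the fits (darker thresholds, and ignoring the hidden back rim), then move.

```bash
cat >> h.py <<'E'
def go(st,x,y,z):
    r=R.from_rotvec(st['ee_rot']);return r.inv().apply(np.array([x,y,z])-st['ee_pos'])
E
python3 - <<'E'
from h import *
from scipy.optimize import least_squares
d=pickle.load(open('cam0.pkl','rb'));T,S=d['top'],d['side']
np.set_printoptions(precision=1,suppress=True)
top=dict(yellow=(209.4,221.2),red=(290.6,219.7),green=(265.5,258.5),blue=(301.8,253.3));ps=dict(yellow=(252,235),red=(305,181),green=(328,214),blue=(343,188))
for k in top:
    b=blob(S,k,ps[k],20,smin=90,vmin=15);v,u=np.nonzero(b)
    bb=np.array([u.min(),u.max()+1,v.max()+1])-.5
    def f(p):
        q=proj(S,cyl(p,DIA[k],28,76));o=np.array([q[:,0].min(),q[:,0].max(),q[:,1].max()])
        return o-bb
    t=unproj(T,np.array(top[k])-.35,79)[:2]
    s=least_squares(f,t).x
    print(k,b.sum(),'top',t,'side',s,f(s),'resid of top est in side',f(t))
from bench import robot
st=robot.read_state();print(go(st,454,-127,190),go(st,454,-127,57),R.from_rotvec(st['ee_rot']).as_matrix())
E
```

```text
yellow 289 top [546.3 125.7] side [543.  132.3] [ 0.2 -0.2  0. ] resid of top est in side [ 0.8  0.3 -2.5]
red 249 top [548.5 -97.9] side [542.5 -89.6] [-0.7  0.7 -0. ] resid of top est in side [-1.   0.2 -2.7]
green 294 top [443.8 -27.5] side [437.7 -23.2] [-0.3  0.3 -0. ] resid of top est in side [-1.6 -1.2 -2.2]
blue 188 top [ 457.  -126.5] side [ 451.7 -121. ] [-0.8  0.8 -0. ] resid of top est in side [-1.6 -0.2 -2. ]
[ 373.  -236.4   53.5] [ 373.  -236.3  186.5] [[ 0.9  0.4 -0. ]
 [ 0.4 -0.9  0. ]
 [ 0.  -0.  -1. ]]
```

Emit:
carry_out(deltas=".0375 -.0237 .004 0 0 0;.0375 -.0237 .004 0 0 0;.0375 -.0237 .004 0 0 0;.0375 -.0237 .004 0 0 0;.0375 -.0237 .004 0 0 0;.0375 -.0237 .004 0 0 0;.0375 -.0237 .004 0 0 0;.0375 -.0237 .004 0 0 0;.0375 -.0237 .004 0 0 0;.0375 -.0237 .004 0 0 0", hand=-0.6, grip_force=25)

```text
t: 1.1
ee_pos: [456.4, -124.4, 203.4]
ee_rot: [-3.084, -0.601, 0.0]
ft_force: [0.7, -0.0, 0.5]
width: 0.799
finger_force: 0.0
```

Emit:
carry_out(deltas="0 0 .02 0 0 0;0 0 .02 0 0 0;0 0 .02 0 0 0;0 0 0 0 0 0;0 0 0 0 0 0")

```text
t: 1.6
ee_pos: [455.7, -126.2, 143.8]
ee_rot: [-3.083, -0.601, 0.001]
ft_force: [1.4, -0.7, 0.2]
width: 0.794
finger_force: 0.0
```

Run:
```python
from h import *
from bench import robot
st=robot.read_state();print(st['t'],st['ee_pos'],st['ee_rot'],st['width'])
print(go(st,456,-125,57))
ims=[]
for n,uv in(("top",(301,253)),("side",(343,188))):
    c=robot.read_camera(n);u,v=uv
    im=c['pixels'][v-55:v+55,u-70:u+70,::-1].copy();ims.append(cv2.resize(im,None,fx=2.8,fy=2.8,interpolation=cv2.INTER_CUBIC))
cv2.imwrite('pics/a.png',np.hstack(ims))
```

```text
1.6 [ 455.68226799 -126.19088213  143.81849511] [-3.08327024e+00 -6.00558225e-01  9.57495760e-04] 0.7944872067054248
[ 0.78713504 -0.94219939 86.81856326]
```

View pics/a.png

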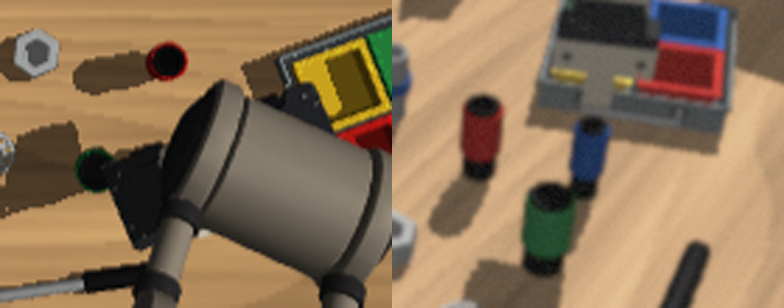

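The left crop has the hand covering blue. In the right crop the fingertips at (597,80) are centred above the blue socket at (590,125). Descending and gripping.

Emit:
carry_out(deltas="0 -.001 .02 0 0 0;0 0 .02 0 0 0;0 0 .02 0 0 0;0 0 .015 0 0 0;0 0 .012 0 0 0;0 0 0 0 0 0;0 0 0 0 0 0")

```text
t: 2.4
ee_pos: [455.9, -125.6, 57.6]
ee_rot: [3.083, 0.6, 0.002]
ft_force: [-0.3, 0.1, -0.1]
width: 0.798
finger_force: 0.0
```

Emit:
carry_out(deltas="0 0 0 0 0 0;0 0 0 0 0 0;0 0 0 0 0 0;0 0 0 0 0 0;0 0 0 0 0 0;0 0 0 0 0 0;0 0 0 0 0 0;0 0 0 0 0 0;0 0 0 0 0 0;0 0 0 0 0 0", hand=1)

```text
t: 3.4
ee_pos: [455.5, -125.4, 56.8]
ee_rot: [3.083, 0.601, 0.001]
ft_force: [0.7, -0.7, 1.9]
width: 0.344
finger_force: 24.9
```

Run:
```python
from h import *
from bench import robot
st=robot.read_state();print(st['t'],st['ee_pos'],st['width']*92,st['finger_force'],st['ft_force'])
ims=[]
for n,uv in(("side",(343,188)),):
    c=robot.read_camera(n);u,v=uv
    im=c['pixels'][v-55:v+55,u-70:u+70,::-1].copy();ims.append(cv2.resize(im,None,fx=4,fy=4,interpolation=cv2.INTER_CUBIC))
    print(proj(c,[st['ee_pos'],st['ee_pos']+[0,0,25]]))
cv2.imwrite('pics/b.png',np.hstack(ims))
print(go(st,473.5,-384.6,190))
```

```text
3.4 [ 455.5105136  -125.40694849   56.83403147] 31.63213040399459 24.885495007038116 [ 0.74968524 -0.72421688  1.86779645]
[[343.02838632 183.80208783]
 [344.27469862 175.80597236]]
[ -80.58023251  247.05782471 -133.06799813]
```

View pics/b.png

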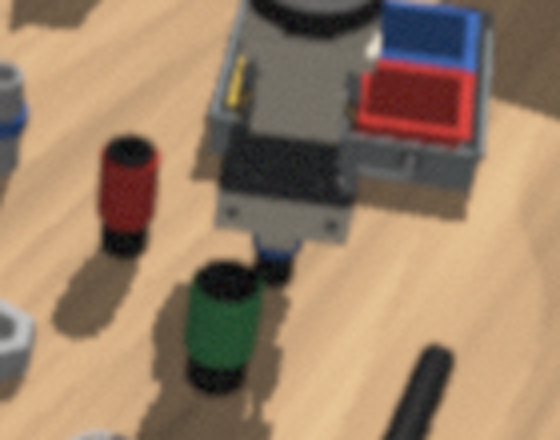

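The crop shows the gripper closed on the blue socket, its foot at (272,262). The 31.6 mm opening matches the 32 mm sleeve. Lifting and carrying.

Emit:
carry_out(deltas="0 0 -.023 0 0 0;0 0 -.04 0 0 0;0 0 -.04 0 0 0;0 0 -.03 0 0 0;-.013 .041 0 0 0 0;-.013 .041 0 0 0 0;-.013 .041 0 0 0 0;-.013 .041 0 0 0 0;-.013 .041 0 0 0 0;-.013 .04 0 0 0 0")

```text
t: 4.45
ee_pos: [474.4, -382.8, 188.7]
ee_rot: [-3.082, -0.6, 0.002]
ft_force: [0.8, 0.2, -2.5]
width: 0.344
finger_force: 24.9
```

Emit:
carry_out(deltas="-.003 .002 .03 0 0 0;0 0 .03 0 0 0;0 0 0 0 0 0;0 0 0 0 0 0;0 0 0 0 0 0")

```text
t: 4.95
ee_pos: [473.8, -384.9, 131.4]
ee_rot: [3.081, 0.601, 0.002]
ft_force: [0.7, -0.0, -1.2]
width: 0.349
finger_force: 24.9
```

Run:
```python
from h import *
from bench import robot
st=robot.read_state();print(st['t'],st['ee_pos'],st['width']*92,st['finger_force'],st['ft_force'])
c=robot.read_camera("side");T=robot.read_camera("top")
print(proj(c,[473.5,-384.6,38]),proj(c,st['ee_pos']))
im=np.hstack([cv2.resize(q[...,::-1].copy(),None,fx=3,fy=3,interpolation=cv2.INTER_CUBIC) for q in(c['pixels'][75:205,305:435],T['pixels'][180:310,300:430])])
cv2.imwrite('pics/c.png',im)
print(go(st,473.5,-384.6,65))
```

```text
4.95 [ 473.75308821 -384.88698623  131.35161258] 32.0827513279542 24.870200157165527 [ 0.74628903 -0.03334918 -1.22868689]
[[377.88659828 139.45182972]] [[383.89919961 110.5344551 ]]
[-0.18933231 -0.51423097 66.3504531 ]
```

View pics/c.png

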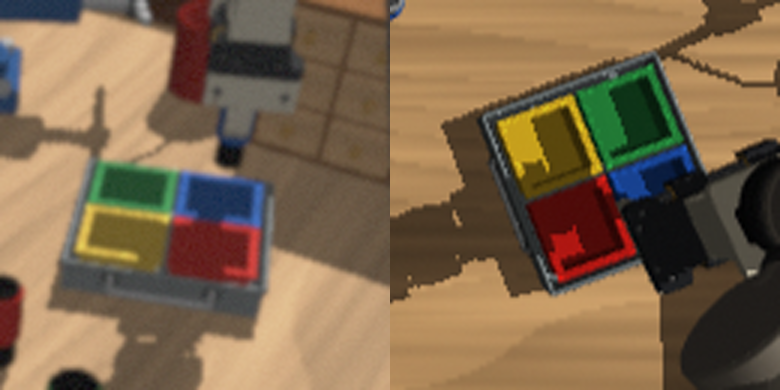

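The side crop shows the blue cup centred at (379,140) in full-image pixels; the prediction was (378,139). The socket's foot hangs straight above it, so I'm lowering.

Emit:
carry_out(deltas="0 0 .02 0 0 0;0 0 .02 0 0 0;0 0 .015 0 0 0;0 0 .008 0 0 0;0 0 .004 0 0 0;0 0 0 0 0 0;0 0 0 0 0 0")

```text
t: 5.75
ee_pos: [473.4, -385.0, 63.7]
ee_rot: [3.082, 0.6, 0.002]
ft_force: [1.1, 0.2, -2.3]
width: 0.343
finger_force: 25.0
```

Emit:
carry_out(deltas="0 0 .001 0 0 0;0 0 0 0 0 0")

```text
t: 5.95
ee_pos: [473.5, -385.0, 63.4]
ee_rot: [3.082, 0.6, 0.002]
ft_force: [-0.7, 1.5, 4.9]
width: 0.346
finger_force: 25.0
```

Emit:
carry_out(deltas="0 0 0 0 0 0;0 0 0 0 0 0;0 0 0 0 0 0;0 0 0 0 0 0;0 0 0 0 0 0;0 0 0 0 0 0", hand=-0.6)

```text
t: 6.55
ee_pos: [473.0, -384.6, 61.7]
ee_rot: [-3.084, -0.601, 0.0]
ft_force: [0.3, -0.2, 0.0]
width: 0.784
finger_force: 0.0
```

Run:
```python
from h import *
from bench import robot
st=robot.read_state();print(st['t'],st['ee_pos'],st['width']*92,st['ft_force'])
print(go(st,547,-96,190))
```

```text
6.55 [ 472.95410869 -384.61305967   61.65150337] 72.16807784307173 [ 0.26853195 -0.17679882  0.03641335]
[ 176.94920325 -239.72515416 -128.35286811]
```

Emit:
carry_out(deltas="0 0 -.02 0 0 0;0 0 -.04 0 0 0;0 0 -.045 0 0 0;.0253 -.0343 -.023 0 0 0;.0253 -.0343 0 0 0 0;.0253 -.0343 0 0 0 0;.0253 -.0343 0 0 0 0;.0253 -.0343 0 0 0 0;.0253 -.0343 0 0 0 0;.0252 -.0342 0 0 0 0")

```text
t: 7.55
ee_pos: [547.1, -94.0, 189.8]
ee_rot: [3.083, 0.6, 0.0]
ft_force: [-0.2, -0.8, 0.0]
width: 0.798
finger_force: 0.0
```

Emit:
carry_out(deltas="0 0 .03 0 0 0;0 0 .03 0 0 0;0 0 0 0 0 0;0 0 0 0 0 0;0 0 0 0 0 0")

```text
t: 8.05
ee_pos: [547.8, -96.3, 131.3]
ee_rot: [3.082, 0.6, 0.004]
ft_force: [0.2, -0.7, -0.2]
width: 0.798
finger_force: 0.0
```

Run:
```python
from h import *
from bench import robot
st=robot.read_state();print(st['t'],st['ee_pos'],st['width']*92,st['ft_force'])
c=robot.read_camera("side")
im=cv2.resize(c['pixels'][70:240,225:425,::-1].copy(),None,fx=3.5,fy=3.5,interpolation=cv2.INTER_CUBIC)
cv2.imwrite('pics/d.png',im)
print(go(st,547,-96,57))
```

```text
8.05 [547.84994425 -96.3351909  131.28638158] 73.39106705953903 [ 0.23499672 -0.74684651 -0.23773768]
[-0.8139368  -0.76113808 74.28364169]
```

View pics/d.png

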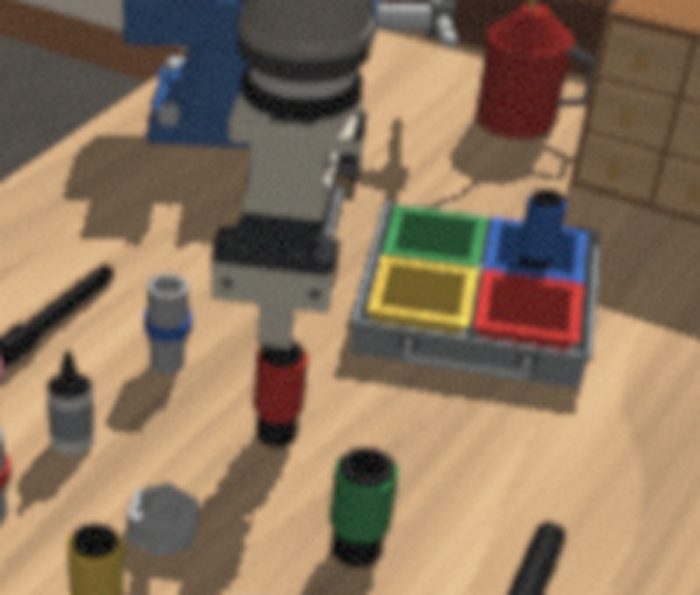

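The blue socket stands upright in its cup at (543,235), and the hand is centred over red at (280,390). Gripping red.

Emit:
carry_out(deltas="0 0 .02 0 0 0;0 0 .02 0 0 0;0 0 .02 0 0 0;0 0 .014 0 0 0;0 0 0 0 0 0;0 0 0 0 0 0")

```text
t: 8.7
ee_pos: [547.6, -96.2, 56.8]
ee_rot: [3.083, 0.6, 0.002]
ft_force: [-0.3, 0.4, -0.3]
width: 0.801
finger_force: 0.0
```

Emit:
carry_out(deltas="0 0 0 0 0 0;0 0 0 0 0 0;0 0 0 0 0 0;0 0 0 0 0 0;0 0 0 0 0 0;0 0 0 0 0 0;0 0 0 0 0 0;0 0 0 0 0 0", hand=1, grip_force=30)

```text
t: 9.5
ee_pos: [547.5, -96.1, 56.1]
ee_rot: [3.083, 0.601, 0.002]
ft_force: [0.9, -2.5, 3.1]
width: 0.411
finger_force: 29.8
```

Run:
```python
from h import *
from bench import robot
st=robot.read_state();print(st['t'],st['ee_pos'],st['width']*92,st['finger_force'],st['ft_force'])
print(go(st,445.8,-307.5,190))
```

```text
9.5 [547.47653036 -96.08214699  56.12207869] 37.79525430947218 29.79423612356186 [ 0.93136442 -2.48698939  3.14136602]
[-173.47050116  157.95309832 -133.85711475]
```

Emit:
carry_out(deltas="0 0 -.024 0 0 0;0 0 -.04 0 0 0;0 0 -.04 0 0 0;0 0 -.03 0 0 0;-.029 .0263 0 0 0 0;-.029 .0263 0 0 0 0;-.029 .0263 0 0 0 0;-.029 .0263 0 0 0 0;-.029 .0263 0 0 0 0;-.029 .0263 0 0 0 0")

```text
t: 10.5
ee_pos: [443.4, -307.5, 188.5]
ee_rot: [-3.081, -0.6, 0.003]
ft_force: [-0.0, 0.6, -3.4]
width: 0.41
finger_force: 29.7
```

Emit:
carry_out(deltas="0 0 .03 0 0 0;0 0 .03 0 0 0;0 0 0 0 0 0;0 0 0 0 0 0;0 0 0 0 0 0")

```text
t: 11.0
ee_pos: [445.6, -307.4, 130.9]
ee_rot: [3.082, 0.601, 0.002]
ft_force: [-0.2, -0.3, -3.4]
width: 0.415
finger_force: 29.7
```

Run:
```python
from h import *
from bench import robot
st=robot.read_state();print(st['t'],st['ee_pos'],st['width']*92,st['finger_force'],st['ft_force'])
print(go(st,445.8,-307.5,62.5))
```

```text
11.0 [ 445.6291536  -307.43137445  130.94694812] 38.165047976389346 29.740353226661682 [-0.18491239 -0.33894411 -3.3648348 ]
[7.79418108e-02 2.09872571e-02 6.84471481e+01]
```

Emit:
carry_out(deltas="0 0 .02 0 0 0;0 0 .02 0 0 0;0 0 .015 0 0 0;0 0 .008 0 0 0;0 0 .004 0 0 0;0 0 .001 0 0 0;0 0 0 0 0 0")

```text
t: 11.7
ee_pos: [445.5, -307.6, 63.0]
ee_rot: [3.082, 0.601, 0.002]
ft_force: [-0.7, 1.1, 1.9]
width: 0.409
finger_force: 29.8
```

Emit:
carry_out(deltas="0 0 .0005 0 0 0;0 0 0 0 0 0;0 0 0 0 0 0;0 0 0 0 0 0;0 0 0 0 0 0;0 0 0 0 0 0", hand=-0.6)

```text
t: 12.3
ee_pos: [444.9, -307.3, 61.2]
ee_rot: [3.084, 0.601, 0.0]
ft_force: [-0.3, 0.5, 0.1]
width: 0.798
finger_force: 0.0
```

Run:
```python
from h import *
from bench import robot
st=robot.read_state();print(st['t'],st['ee_pos'],st['width']*92,st['ft_force'])
print(go(st,442.5,-26.5,190))
```

```text
12.3 [ 444.90860626 -307.319475     61.20324727] 73.42917457146339 [-0.32351678  0.46816388  0.10595496]
[ 103.16838661 -261.18019789 -128.82224446]
```

Now green.

Emit:
carry_out(deltas="0 0 -.02 0 0 0;0 0 -.04 0 0 0;0 0 -.045 0 0 0;.0147 -.0373 -.024 0 0 0;.0147 -.0373 0 0 0 0;.0147 -.0373 0 0 0 0;.0147 -.0373 0 0 0 0;.0147 -.0373 0 0 0 0;.0147 -.0373 0 0 0 0;.0147 -.0373 0 0 0 0")

```text
t: 13.3
ee_pos: [442.0, -25.1, 190.4]
ee_rot: [3.083, 0.6, 0.001]
ft_force: [1.5, -0.2, -0.1]
width: 0.802
finger_force: 0.0
```

Emit:
carry_out(deltas="0 0 .03 0 0 0;0 0 .03 0 0 0;0 0 0 0 0 0;0 0 0 0 0 0;0 0 0 0 0 0")

```text
t: 13.8
ee_pos: [443.2, -27.1, 131.5]
ee_rot: [3.083, 0.6, 0.003]
ft_force: [-0.3, -1.2, 0.8]
width: 0.797
finger_force: 0.0
```

Run:
```python
from h import *
from bench import robot
st=robot.read_state();print(st['t'],st['ee_pos'],st['width']*92,st['ft_force'])
c=robot.read_camera("side")
im=cv2.resize(c['pixels'][100:270,225:425,::-1].copy(),None,fx=3.5,fy=3.5,interpolation=cv2.INTER_CUBIC)
cv2.imwrite('pics/e.png',im)
print(go(st,442.5,-26.5,57))
```

```text
13.8 [443.18809432 -27.13282551 131.47023727] 73.31786567130578 [-0.34533453 -1.19109987  0.80219563]
[-0.53592771 -0.94530748 74.4681768 ]
```

View pics/e.png

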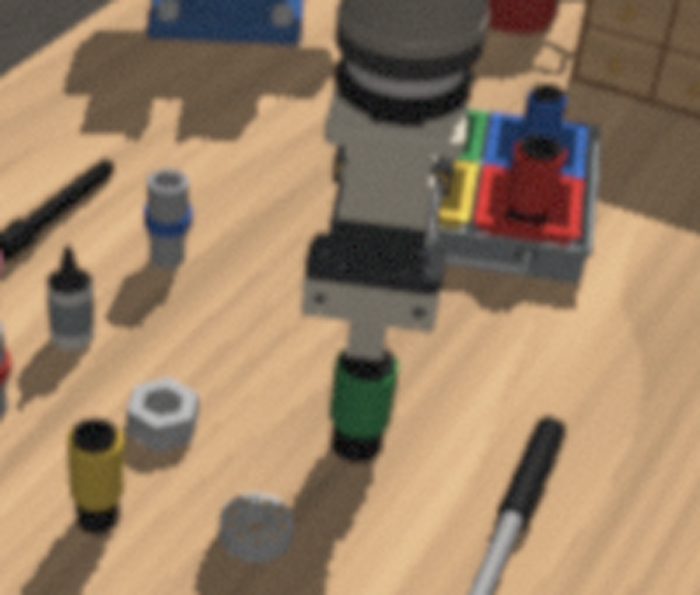

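Red and blue stand upright in their own cups at (535,185) and (545,130). The hand is centred over green at (362,405).

Emit:
carry_out(deltas="0 0 .02 0 0 0;0 0 .02 0 0 0;0 0 .02 0 0 0;0 0 .014 0 0 0;0 0 0 0 0 0;0 0 0 0 0 0")

```text
t: 14.45
ee_pos: [442.9, -27.0, 57.1]
ee_rot: [3.083, 0.6, 0.002]
ft_force: [0.6, -0.9, -0.2]
width: 0.798
finger_force: 0.0
```

Emit:
carry_out(deltas="0 0 0 0 0 0;0 0 0 0 0 0;0 0 0 0 0 0;0 0 0 0 0 0;0 0 0 0 0 0;0 0 0 0 0 0;0 0 0 0 0 0;0 0 0 0 0 0", hand=1, grip_force=35)

```text
t: 15.25
ee_pos: [442.3, -26.6, 56.4]
ee_rot: [3.084, 0.601, 0.0]
ft_force: [-0.5, 0.7, 4.9]
width: 0.45
finger_force: 35.0
```

Run:
```python
from h import *
from bench import robot
st=robot.read_state();print(st['t'],st['ee_pos'],st['width']*92,st['finger_force'],st['ft_force'])
print(go(st,551.1,-357.2,190))
```

```text
15.25 [442.34905656 -26.60317405  56.41411988] 41.41719703503323 34.99079346656799 [-0.48517934  0.71064004  4.86307681]
[ -23.27630775  347.26324148 -133.53902428]
```

Emit:
carry_out(deltas="0 0 -.024 0 0 0;0 0 -.04 0 0 0;0 0 -.04 0 0 0;0 0 -.03 0 0 0;-.0029 .0434 0 0 0 0;-.0029 .0434 0 0 0 0;-.0029 .0434 0 0 0 0;-.0029 .0434 0 0 0 0;-.0029 .0434 0 0 0 0;-.0029 .0434 0 0 0 0")

```text
t: 16.25
ee_pos: [523.5, -276.0, 188.7]
ee_rot: [-3.082, -0.6, 0.003]
ft_force: [0.2, -0.6, -4.0]
width: 0.45
finger_force: 35.0
```

Emit:
carry_out(deltas="-.0029 .0434 0 0 0 0;-.0029 .0434 0 0 0 0;0 0 .03 0 0 0;0 0 .03 0 0 0;0 0 0 0 0 0;0 0 0 0 0 0;0 0 0 0 0 0")

```text
t: 16.95
ee_pos: [551.8, -357.5, 131.9]
ee_rot: [3.082, 0.601, 0.002]
ft_force: [0.3, -0.8, -4.9]
width: 0.452
finger_force: 35.0
```

Run:
```python
from h import *
from bench import robot
st=robot.read_state();print(st['t'],st['ee_pos'],st['width']*92,st['finger_force'],st['ft_force'])
print(go(st,551.1,-357.2,62.5))
```

```text
16.95 [ 551.82831986 -357.51241428  131.87708767] 41.58195914389182 34.979726672172546 [ 0.29271692 -0.80608311 -4.94218815]
[-0.63575848 -0.72398739 69.37492342]
```

Emit:
carry_out(deltas="0 0 .02 0 0 0;0 0 .02 0 0 0;0 0 .015 0 0 0;0 0 .009 0 0 0;0 0 .004 0 0 0;0 0 .001 0 0 0;0 0 0 0 0 0")

```text
t: 17.65
ee_pos: [551.3, -357.0, 63.5]
ee_rot: [3.083, 0.601, 0.001]
ft_force: [-3.4, 3.2, 2.9]
width: 0.45
finger_force: 35.0
```

Emit:
carry_out(deltas="0 0 .0005 0 0 0;0 0 0 0 0 0;0 0 0 0 0 0;0 0 0 0 0 0;0 0 0 0 0 0;0 0 0 0 0 0", hand=-0.6)

```text
t: 18.25
ee_pos: [551.2, -357.2, 60.7]
ee_rot: [3.083, 0.601, 0.0]
ft_force: [-0.6, -0.3, -0.4]
width: 0.796
finger_force: 0.0
```

Run:
```python
from h import *
from bench import robot
st=robot.read_state();print(st['t'],st['ee_pos'],st['width']*92,st['ft_force'])
print(go(st,545,128,190))
```

```text
18.25 [ 551.15505702 -357.22259373   60.70388455] 73.25916374884763 [-0.6452563  -0.28302902 -0.42057882]
[ 176.45240043 -452.02357871 -129.36603241]
```

Emit:
carry_out(deltas="0 0 -.02 0 0 0;0 0 -.04 0 0 0;0 0 -.045 0 0 0;0 0 -.024 0 0 0;.0147 -.0377 0 0 0 0;.0147 -.0377 0 0 0 0;.0147 -.0377 0 0 0 0;.0147 -.0377 0 0 0 0;.0147 -.0377 0 0 0 0;.0147 -.0377 0 0 0 0")

```text
t: 19.25
ee_pos: [547.7, -112.9, 189.9]
ee_rot: [3.083, 0.6, 0.001]
ft_force: [0.1, -0.9, -0.6]
width: 0.804
finger_force: 0.0
```

Emit:
carry_out(deltas=".0147 -.0377 0 0 0 0;.0147 -.0377 0 0 0 0;.0147 -.0377 0 0 0 0;.0147 -.0377 0 0 0 0;.0147 -.0377 0 0 0 0;.0147 -.0377 0 0 0 0;0 0 .03 0 0 0;0 0 .03 0 0 0;0 0 0 0 0 0;0 0 0 0 0 0")

```text
t: 20.25
ee_pos: [544.9, 128.3, 130.0]
ee_rot: [3.084, 0.6, -0.001]
ft_force: [0.7, 0.2, 0.2]
width: 0.798
finger_force: 0.0
```

Run:
```python
from h import *
from bench import robot
st=robot.read_state();print(st['t'],st['ee_pos'],st['width']*92,st['ft_force'])
c=robot.read_camera("side")
im=cv2.resize(c['pixels'][100:290,200:425,::-1].copy(),None,fx=3,fy=3,interpolation=cv2.INTER_CUBIC)
cv2.imwrite('pics/f.png',im)
print(go(st,545,128,57))
```

```text
20.25 [544.87983594 128.26053605 129.99479927] 73.37427683636892 [0.71688262 0.18083156 0.24693589]
[5.75871553e-02 2.93191079e-01 7.29947516e+01]
```

View pics/f.png

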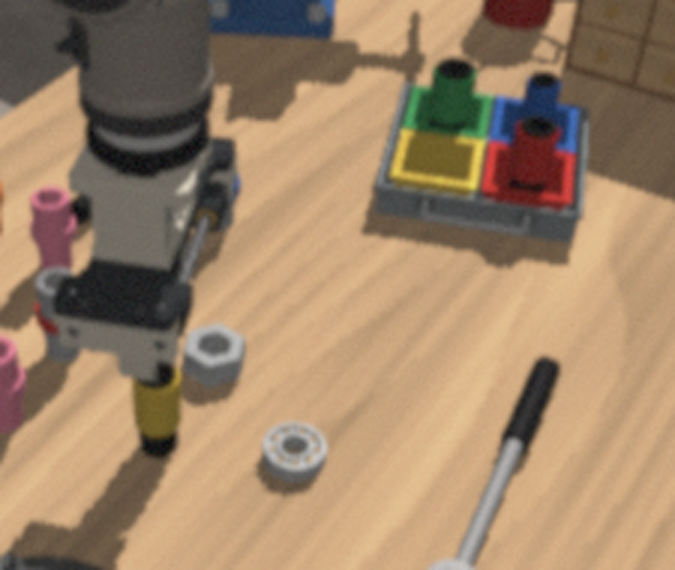

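Green, red and blue all stand in their own cups, and the hand is over yellow at (158,405).

Emit:
carry_out(deltas="0 0 .02 0 0 0;0 0 .02 0 0 0;0 0 .02 0 0 0;0 0 .013 0 0 0;0 0 0 0 0 0;0 0 0 0 0 0")

```text
t: 20.9
ee_pos: [545.6, 128.2, 57.8]
ee_rot: [3.083, 0.6, 0.003]
ft_force: [0.2, -0.3, 0.7]
width: 0.803
finger_force: 0.0
```

Emit:
carry_out(deltas="0 0 0 0 0 0;0 0 0 0 0 0;0 0 0 0 0 0;0 0 0 0 0 0;0 0 0 0 0 0;0 0 0 0 0 0;0 0 0 0 0 0;0 0 0 0 0 0", hand=1, grip_force=30)

```text
t: 21.7
ee_pos: [544.8, 128.3, 56.8]
ee_rot: [3.084, 0.601, 0.0]
ft_force: [0.1, -0.6, 1.6]
width: 0.378
finger_force: 30.0
```

Run:
```python
from h import *
from bench import robot
st=robot.read_state();print(st['t'],st['ee_pos'],st['width']*92,st['finger_force'],st['ft_force'])
print(go(st,522.8,-279.8,190))
```

```text
21.7 [544.83219123 128.33197217  56.75111454] 34.819819085400724 29.964835345745087 [ 0.11724996 -0.59604376  1.61590598]
[-173.60138329  370.03712439 -133.21965294]
```

408 mm in 10 rows.

Emit:
carry_out(deltas="0 0 -.023 0 0 0;0 0 -.04 0 0 0;0 0 -.04 0 0 0;0 0 -.03 0 0 0;-.0174 .037 0 0 0 0;-.0174 .037 0 0 0 0;-.0174 .037 0 0 0 0;-.0174 .037 0 0 0 0;-.0174 .037 0 0 0 0;-.0174 .037 0 0 0 0")

```text
t: 22.7
ee_pos: [530.5, -118.0, 189.0]
ee_rot: [-3.083, -0.601, 0.002]
ft_force: [1.0, 0.5, -2.9]
width: 0.381
finger_force: 30.0
```

Emit:
carry_out(deltas="-.0174 .037 0 0 0 0;-.0174 .037 0 0 0 0;-.0174 .037 0 0 0 0;-.0174 .037 0 0 0 0;0 0 .03 0 0 0;0 0 .03 0 0 0;0 0 0 0 0 0;0 0 0 0 0 0;0 0 0 0 0 0")

```text
t: 23.6
ee_pos: [523.3, -280.1, 131.3]
ee_rot: [3.082, 0.601, 0.003]
ft_force: [-0.3, 0.1, -3.1]
width: 0.377
finger_force: 30.0
```

Run:
```python
from h import *
from bench import robot
st=robot.read_state();print(st['t'],st['ee_pos'],st['width']*92,st['finger_force'],st['ft_force'])
print(go(st,522.8,-279.8,62.8))
```

```text
23.6 [ 523.26460601 -280.11809271  131.30266149] 34.658044979369706 29.958139657974243 [-0.29107072  0.06801009 -3.13501144]
[-0.40320371 -0.61972865 68.50098566]
```

Emit:
carry_out(deltas="0 0 .02 0 0 0;0 0 .02 0 0 0;0 0 .015 0 0 0;0 0 .008 0 0 0;0 0 .004 0 0 0;0 0 .001 0 0 0;0 0 0 0 0 0")

```text
t: 24.3
ee_pos: [523.1, -280.2, 63.6]
ee_rot: [3.082, 0.601, 0.003]
ft_force: [-1.2, 2.3, 4.3]
width: 0.375
finger_force: 30.0
```

Emit:
carry_out(deltas="0 0 .0005 0 0 0;0 0 0 0 0 0;0 0 0 0 0 0;0 0 0 0 0 0;0 0 0 0 0 0;0 0 0 0 0 0", hand=-0.6)

```text
t: 24.9
ee_pos: [522.4, -279.9, 61.2]
ee_rot: [3.084, 0.601, 0.0]
ft_force: [0.6, 1.2, -0.6]
width: 0.792
finger_force: 0.0
```

Emit:
carry_out(deltas="0 0 -.02 0 0 0;0 0 -.04 0 0 0;0 0 -.04 0 0 0;0 0 -.04 0 0 0;-.04 0 0 0 0 0;-.04 0 0 0 0 0;-.04 0 0 0 0 0;-.04 0 0 0 0 0;0 0 0 0 0 0;0 0 0 0 0 0")

```text
t: 25.9
ee_pos: [373.7, -340.4, 201.5]
ee_rot: [3.084, 0.597, 0.001]
ft_force: [1.0, 0.3, 0.1]
width: 0.797
finger_force: 0.0
```

Run:
```python
from h import *
from bench import robot
st=robot.read_state();print(st['t'],st['ee_pos'],st['ft_force'])
c=robot.read_camera("side");T=robot.read_camera("top")
cv2.imwrite('pics/g.png',np.hstack([cv2.resize(c['pixels'][100:260,185:415,::-1].copy(),(431,300),interpolation=cv2.INTER_CUBIC),cv2.resize(T['pixels'][150:290,190:420,::-1].copy(),(369,300) if 0 else (368,300),interpolation=cv2.INTER_CUBIC)]))
```

```text
25.9 [ 373.70701803 -340.42062295  201.53368236] [1.04070262 0.27517042 0.10431931]
```

View pics/g.png

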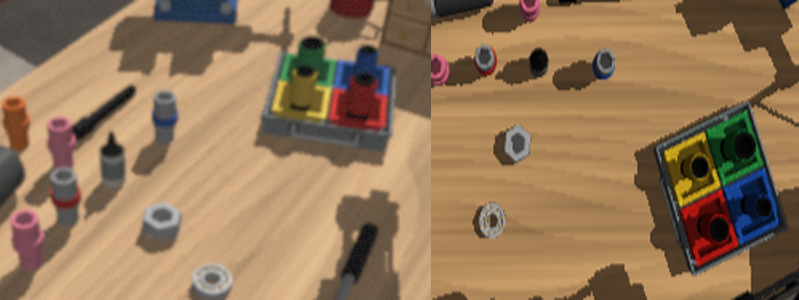

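The final views show all four sockets upright in their own cups and both chrome sockets untouched. The arm is clear, so I'm handing in.

```bash
python3 -c "
from bench import robot
print(robot.hand_in())"
```

```text
the job is handed in; nothing more can be done
None
```

All four impact sockets stand upright in the cups of their own colours, the two chrome sockets were left untouched, and the job was handed in at about 26 s; the hand-in returned no verdict.

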